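# Press the glued blank level with the hand tamper

### The arm

A 6-joint arm with a two-finger parallel gripper is mounted at the origin on a cart in front of the work surface, level with it; the furniture and walls round the work are solid. World frame = base frame: x ahead of the robot, y to its left, z up, the work surface at z = 0. Lengths are in m, angles in rad, forces in N, time in s.
With the tool pointing down it reaches from about 0.3 to 0.85 m from the base axis. Payload 4.2 kg.
Tool frame: the origin (TCP) lies on the front face of the gripper's body, between the roots of the fingers; the fingertips stand 78 mm ahead of it and the grasp point (between the pads) lies 60 mm ahead of it (grasp_offset is the distance from the TCP to the grasp point, in m); z points along the fingers, y is the line along which they close (so a half turn about z gives the same grasp; the last joint's range is limited). The gripper opens to 91 mm and grips with 3 to 60 N. Pads are 32 mm wide; open, the fingers measure 118 mm over their backs; the gripper's body (76 mm by 178 mm) begins 60 mm behind the grasp point.
Start: joints at [1.128, 0.32, 1.565, -0, 1.257, -0.02], TCP at [0.236, 0.524, 0.292] pointing down, gripper open.
Joint ranges: [-3.11, 3.11], [-0.84, 2.01], [0.21, 2.61], [-1.34, 4.49], [0.05, 2.63], [-2.56, 2.56]. Speed limits (rad/s): [2.57, 2.57, 3.14, 3.14, 3.14, 3.14].

### API

Orientations are given as a unit quaternion [w, x, y, z].
In Python, from plant import * gives the robot as it stands. The module is installed in compiled form; this text tells all that it offers.
- The arm moves only by the shell command python3 -m creep 'ROWS' [OPENING]. ROWS is a JSON list of rows, 1 to 12 of them, each of 4 numbers: dx, dy, dz in m, then a turn about the tool's z in rad; each row is the pose to reach, as a shift and turn from the pose commanded when the command began, along the tool's axes at that moment; what a row does not reach only later rows make up. A row lasts 1/12 s, in which the tool goes at most 0.0417 m and 0.125 rad, less where a joint would pass 70% of its speed; a pose out of reach is approached as far as the arm can. OPENING is the opening from 0.0 (shut) to 1.0 (fully open), set as the command begins (- or left out keeps the last). The fingers move at their own pace and stop on an object; the grip force is fixed at half the most. Time passes only in rows, so rows that do not move let the fingers close. It prints the time, the measured TCP pose, the force, the opening and the grip force at its end. Input that does not fit is refused with a message, and nothing moves.
- state(): the state, without advancing time (a new reading comes with each control period).
- get_image(name): name is "scene" or "top" or "wrist"; returns the picture (480x640x3 uint8, red, green, blue); there is no depth.
- camera_model(name): a dict with "vfov" (degrees; the focal length in pixels is half the picture's height over the tangent of half this angle, whatever the lens; pixels are square), "cx", "cy" (the principal point, pixels), "dist_coeffs" ([k1, k2, p1, p2, k3] as OpenCV has them; the pictures are not rectified), "R" (3x3) and "t" (3): a world point X has camera coordinates R X + t. Camera axes: x right, y down, z forward; pixel columns grow to the right and rows downward; lengths in m; the calibration is good to about 2 mm. A picture is of the moment at which its call begins: read the wrist's pose just before it. camera_model takes no time and is no camera call; for the wrist camera it gives the pose at the moment of the call.
- sign_off(): hands the job in; it is judged then, once.
The state is a dict: "time": time; "joint_pos": joint angles; "qvel": joint speeds; "joint_torque": joint torques, N m; "position": TCP position; "tool_rot": TCP orientation; "ft_force": force on the tool from outside, world axes, zero at the start; "ft_torque": the same for the moment, N m; "grip_width": opening from 0.0 (shut) to 1.0 (fully open); "grip_force": force on a finger pad.
Only numpy, scipy, OpenCV 4.12 (cv2) and the standard library are available. Lean on these libraries where they do the work, as an engineer would, in place of code of your own. Each camera call takes 0.05 s, during which the arm holds its last target. There are 200 camera calls.

### The job

Take the hand tamper that lies on its rest and, holding it upright by its handle with its flat foot in the middle of the blank on the hand press, push squarely down until the sprung plate bottoms out level; keep it down for two seconds. Then stand the tamper upright on its foot in the middle of the cork mat and let go. Leave the tape roll, the sanding block and the tape measure where they are.

Things in the scene. Friction and masses are not known exactly. Their poses are not given: they have to be found in the camera images.
- tamper: Hand tamper, 0.45 to 0.7 kg, mostly in its flat steel foot 90x90x18 mm; square wooden handle 30x30 mm from 24 to 128 mm above the foot's underside. Origin: centre of the underside; z up the handle, x and y square to the sides. Starts on its side on the rest, z level. Set on a foot edge and leaning under 60 degrees from upright, it tips upright onto its foot when let go.
- rest: Fixed plywood board 160x110x6 mm. Origin: centre of its underside; x is where the lying tamper's handle points, away from the robot. The foot's edge stands at x = -65 to -47 mm; the handle's end lies in a saddle at x = 38 to 60 mm (52 mm wide, 50 high). The handle's axis is level, 51 mm above the bench, and free to be gripped from above at x = -35 to +30 mm.
- press: Hand press, fixed: wooden base 150x150x24 mm, carrying the sprung plate. Origin: centre of the base's underside, on the bench, z up, x and y square to its sides.
- ram (a joint): How far the sprung plate is pressed down (m): 0 when up, 0.015 when it bottoms out on its stops. Spring: about 6 N to start it moving, about 14 N at the bottom; it rises again when let go. The tamper's own weight does not press it home.
- plate: Sprung plate: plywood 120x120x12 mm on four coil springs, with a dark wood blank 100x100x8 mm fixed on it. Origin: centre of the plywood's underside, 44 mm above the bench when up. It can rock softly to any side by up to 0.12 rad and stands about 0.06 rad out of level until something flat presses it level.
- plate_top (a point): Centre of the blank's top face, where to press: about 64 mm above the bench when up, 49 mm when bottomed out. z is square to the face; x and y along the sides of the blank.
- mat: Square cork mat 140x140x4 mm, fixed flat on the bench. Origin: centre of its underside; x and y along its sides.
- masking_tape: Bystander: tape roll lying flat, 109 mm across, 24 mm high. Origin: centre of its underside.
- sanding_block: Bystander: wooden sanding block, 63x112x29 mm. Origin: centre of its underside.
- tape_measure: Bystander: tape measure standing on edge, 36x83x63 mm. Origin: centre of its underside.
There are look-alikes about, which are no part of the job. There is more than one size of the mat; the one meant has the size given above.

How it is judged:
By the outcome, as a careful person would: the job done as asked, in the order asked, and still so for the second after the job is handed in, with the robot touching nothing.
It also fails if it takes over 67 s, if anything falls off the work surface, if the arm or the gripper's body presses on something with over 40 N, if the wrist force passes 120 N, or if a joint passes its speed limit or range.

## Working session

There is one attempt and no reset: what is moved stays moved. The work goes in short steps, Python scripts to look and compute and a shell command to move; the robot and the scene stay as the last step left them, time stands still between calls to the robot, and variables do not carry over. Pictures are saved under pics/ and viewed, at most 10 in all, crops included, and the job is handed in when it is done.

```bash
mkdir -p pics; python3 - <<'E'
from plant import *
import cv2
for n in("scene","top"):
    cv2.imwrite(f"pics/{n}0.png",cv2.cvtColor(get_image(n),cv2.COLOR_RGB2BGR))
    print(n,camera_model(n))
s=state();print(s["position"],s["tool_rot"],s["time"],s["ft_force"])
E
```

```text
scene {'vfov': 42.57537917500332, 'cx': 325.97787740252704, 'cy': 234.09753580113173, 'dist_coeffs': array([0.03135985, 0.        , 0.        , 0.        , 0.        ]), 'R': array([[-0.61828544,  0.78578603, -0.01623068],
       [ 0.62806685,  0.48156051, -0.61125405],
       [-0.47249884, -0.38812343, -0.791268  ]]), 't': array([ 0.39561729, -0.29047209,  2.06845299])}
top {'vfov': 43.51213836970355, 'cx': 310.0168479511407, 'cy': 249.70134009202025, 'dist_coeffs': array([-0.00674061,  0.        ,  0.        ,  0.        ,  0.        ]), 'R': array([[-0.18727679, -0.98226885, -0.0086788 ],
       [-0.93276541,  0.18059511, -0.31198414],
       [ 0.30801965, -0.05033211, -0.95004767]]), 't': array([0.05730197, 0.58639156, 1.37419124])}
[0.23580028 0.5240776  0.29151462] [-1.86783148e-04  2.09839960e-01  9.77735437e-01 -7.55419462e-04] 0.1 [ 0.90697723 -0.15033498  0.29450299]
```

View pics/scene0.png

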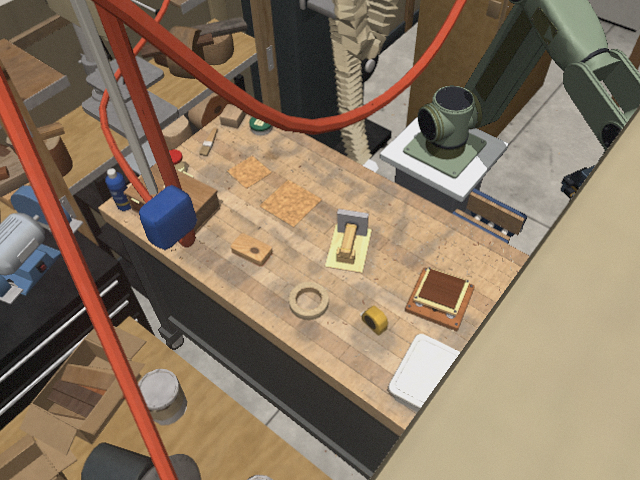

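View pics/top0.png

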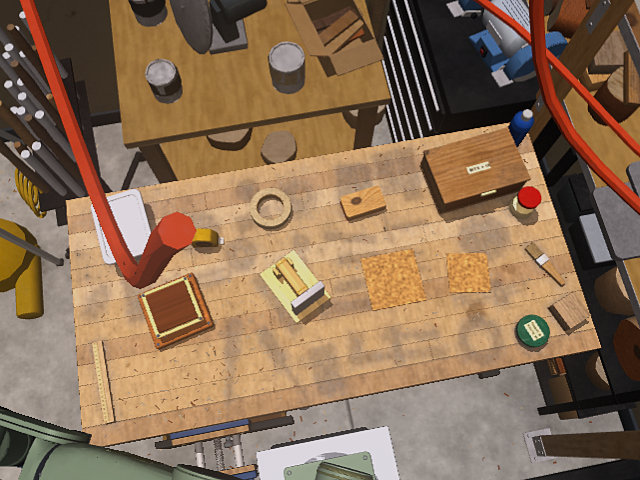

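The top view shows the press at (176,309), the tamper on its yellow rest at (295,285), a large mat at (392,278) and a small mat at (468,272). It also shows the tape roll at (271,208), the block at (363,202) and the tape measure at (207,238). The large mat should be the 140 mm one. I'll check that in the enlarged crops.

```bash
cat > h.py <<'E'
import numpy as np, cv2
from plant import *
def K(m):
    f=240/np.tan(np.radians(m["vfov"]/2)); return np.array([[f,0,m["cx"]],[0,f,m["cy"]],[0,0,1]])
def ray(m,p):
    u=cv2.undistortPoints(np.array([[p]],float),K(m),m["dist_coeffs"])[0,0]
    return -m["R"].T@m["t"], m["R"].T@np.array([u[0],u[1],1])
def onz(m,p,z):
    c,d=ray(m,p); return c+d*(z-c[2])/d[2]
def tri(obs):
    A=np.zeros((3,3));b=np.zeros(3)
    for m,p in obs:
        c,d=ray(m,p);d=d/np.linalg.norm(d);P=np.eye(3)-np.outer(d,d);A+=P;b+=P@c
    return np.linalg.solve(A,b)
def proj(m,X):
    return cv2.projectPoints(np.array(X,float).reshape(-1,3),cv2.Rodrigues(m["R"])[0],m["t"],K(m),m["dist_coeffs"])[0][:,0]
E
python3 - <<'E'
from h import *
a=cv2.imread("pics/top0.png");b=cv2.imread("pics/scene0.png")
def c(i,x,y,w,h,s):return cv2.resize(i[y:y+h,x:x+w],None,fx=s,fy=s,interpolation=cv2.INTER_CUBIC)
# each tile 100x75 at 4x
r=lambda *l:np.hstack(l)
cv2.imwrite("pics/c1.png",np.vstack([r(c(a,130,268,100,75,4),c(a,245,245,100,75,4)),r(c(b,395,255,100,75,4),c(b,300,200,100,75,4))]))
cv2.imwrite("pics/c2.png",np.vstack([c(a,350,235,150,85,5)[:,:],]))
print(tri([(camera_model("top"),(178,230)),(camera_model("scene"),(168,217))]))
E
```

```text
[0.78194974 0.03454431 0.42943379]
```

View pics/c1.png

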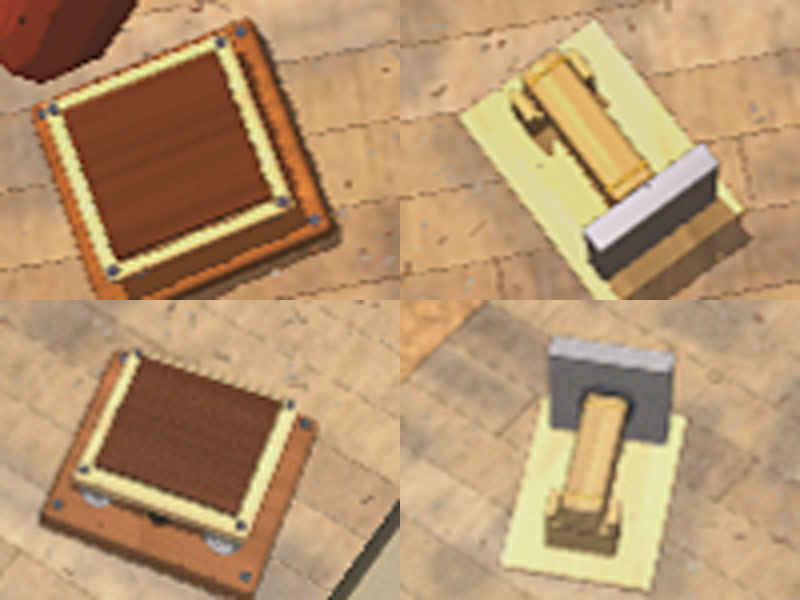

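View pics/c2.png

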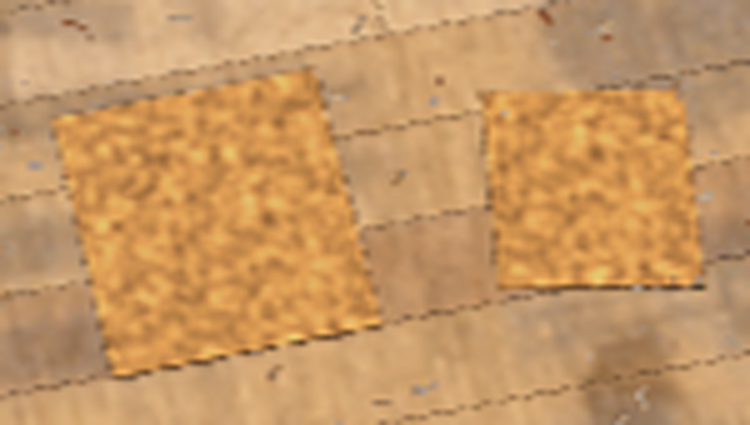

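The larger mat at (392,278) shows about 53 px sides against about 40 px for the smaller one at (468,272). Next I'll compute its size and the positions of the other things.

```bash
python3 - <<'E'
from h import *
np.set_printoptions(precision=4,suppress=True)
T=camera_model("top");S=camera_model("scene")
t1=lambda X,Y:(130+X/4,268+Y/4); s1=lambda X,Y:(395+X/4,255+(Y-300)/4)
t2=lambda X,Y:(245+(X-400)/4,245+Y/4); s2=lambda X,Y:(300+(X-400)/4,200+(Y-300)/4)
m=lambda X,Y:(350+X/5,235+Y/5)
def rep(n,c):
    c=np.array(c);print(n,"ctr",c.mean(0));print(c)
    print(" sides",[round(float(np.linalg.norm(c[i]-c[i-1])),4) for i in range(4)], "ang",[round(float(np.degrees(np.arctan2(*(c[i]-c[i-1])[1::-1]))),1) for i in range(4)])
rep("big",[onz(T,m(*p),.004) for p in[(55,118),(313,68),(382,325),(115,377)]])
rep("small",[onz(T,m(*p),.004) for p in[(485,92),(682,90),(704,287),(500,287)]])
# corner correspondences: top TL=+x+y ; scene: bottom = +x ... 
tp=[(47,107),(226,36),(290,203),(110,278)]; sc=[(137,352),(298,400),(243,535),(76,482)]
tp=[t1(*p) for p in tp]; sc=[s1(*p) for p in sc]
top=[onz(T,p,.056) for p in tp]; scn=[onz(S,p,.056) for p in sc]
o=[min(range(4),key=lambda j:np.linalg.norm(scn[j]-q)) for q in top]; print(o)
rep("plate",[tri([(T,tp[i]),(S,sc[o[i]])]) for i in range(4)])
rep("blankT",[onz(T,t1(*p),.064) for p in[(65,115),(220,55),(272,198),(110,257)]])
rep("blankS",[onz(S,s1(*p),.064) for p in[(137,357),(285,405),(240,518),(95,468)]])
rep("baseT",[onz(T,t1(*p),.024) for p in[(37,108),(250,18),(333,228),(110,300)]])
ht=[t2(*p) for p in[(525,77),(561,53),(650,172),(613,197)]]
hs=[s2(*p) for p in[(607,503),(565,500),(588,393),(630,397)]]
rep("handleT",[onz(T,p,.066) for p in ht]);rep("handleS",[onz(S,p,.066) for p in hs])
rep("handle",[tri([(T,ht[i]),(S,hs[i])]) for i in range(4)])
rep("restT",[onz(T,t2(*p),.006) for p in[(460,115),(595,20),(745,208),(610,300)]])
rep("restS",[onz(S,s2(*p),.006) for p in[(502,563),(648,590),(686,418),(546,398)]])
print("foot top edge outer",[onz(T,t2(*p),.096) for p in[(585,235),(708,147)]])
for a,b in[((135,283),(185,243)),((178,230),(165,215))]:
    X=tri([(T,a),(S,b)]);print("red",X,proj(T,X),proj(S,X))
E
```

```text
big ctr [ 0.498  -0.2531  0.004 ]
[[ 0.567  -0.184   0.004 ]
 [ 0.5682 -0.3213  0.004 ]
 [ 0.4286 -0.3227  0.004 ]
 [ 0.428  -0.1845  0.004 ]]
 sides [0.139, 0.1373, 0.1396, 0.1382] ang [0.2, -89.5, -179.4, 90.2]
small ctr [ 0.478  -0.4463  0.004 ]
[[ 0.5385 -0.4055  0.004 ]
 [ 0.5202 -0.5058  0.004 ]
 [ 0.4169 -0.4877  0.004 ]
 [ 0.4365 -0.3863  0.004 ]]
 sides [0.1039, 0.102, 0.1049, 0.1033] ang [-10.7, -100.3, 170.1, 79.1]
[2, 3, 0, 1]
plate ctr [0.52   0.3034 0.0509]
[[0.5631 0.3718 0.0556]
 [0.5901 0.2603 0.0453]
 [0.4769 0.2355 0.0467]
 [0.4501 0.3461 0.0561]]
 sides [0.1159, 0.1152, 0.1158, 0.1141] ang [12.8, -76.4, -167.7, 103.7]
blankT ctr [0.5169 0.3006 0.064 ]
[[0.5537 0.3588 0.064 ]
 [0.5734 0.2611 0.064 ]
 [0.4788 0.2413 0.064 ]
 [0.4616 0.3414 0.064 ]]
 sides [0.0938, 0.0997, 0.0966, 0.1015] ang [10.7, -78.6, -168.2, 99.8]
blankS ctr [0.5239 0.3062 0.064 ]
[[0.4908 0.2445 0.064 ]
 [0.4634 0.3442 0.064 ]
 [0.5579 0.3658 0.064 ]
 [0.5834 0.2704 0.064 ]]
 sides [0.0961, 0.1034, 0.0969, 0.0988] ang [-164.4, 105.3, 12.9, -75.1]
baseT ctr [0.5216 0.2994 0.024 ]
[[0.5733 0.385
[... 765 characters left out ...]
296] ang [25.7, -63.2, -154.0, 115.7]
restT ctr [ 0.5298 -0.005   0.006 ]
[[ 0.5759  0.0791  0.006 ]
 [ 0.6225 -0.0174  0.006 ]
 [ 0.4813 -0.0882  0.006 ]
 [ 0.4394  0.0064  0.006 ]]
 sides [0.1546, 0.1071, 0.1579, 0.1034] ang [28.1, -64.2, -153.4, 113.9]
restS ctr [0.5309 0.0003 0.006 ]
[[ 0.6242 -0.014   0.006 ]
 [ 0.5791  0.0831  0.006 ]
 [ 0.4358  0.0137  0.006 ]
 [ 0.4845 -0.0815  0.006 ]]
 sides [0.1551, 0.107, 0.1592, 0.107] ang [25.8, 114.9, -154.2, -62.9]
foot top edge outer [array([0.4621, 0.0146, 0.096 ]), array([ 0.5012, -0.0673,  0.096 ])]
red [0.7419 0.1091 0.419 ] [[213.5286 141.0711]] [[333.2331 221.2339]]
red [0.7825 0.0327 0.4363] [[247.2827 112.4862]] [[294.0033 211.1597]]
```

The larger mat measures 139 mm a side and the smaller 103 mm, so the larger is the one meant. Before moving I'll check whether the red post seen in the top view could be in the way.

```bash
python3 - <<'E'
from h import *
np.set_printoptions(precision=3,suppress=True)
T=camera_model("top");S=camera_model("scene")
print(-T["R"].T@T["t"],-S["R"].T@S["t"])
for p in[(178,230),(135,280)]:
    for z in(.1,.3,.5,.7,.9,1.1):X=onz(T,p,z);print(p,X,proj(S,X))
for z in(.1,.3,.5,.7,.9):X=onz(S,(168,217),z);print("blue",X,proj(T,X))
s=state();print(s["position"],s["tool_rot"])
w=camera_model("wrist");print(w["t"], -w["R"].T@w["t"])
cv2.imwrite("pics/w0.png",cv2.cvtColor(get_image("wrist"),cv2.COLOR_RGB2BGR))
E
```

```text
[0.134 0.02  1.489] [1.404 0.632 1.466]
(178, 230) [0.697 0.256 0.1  ] [[390.804 316.703]]
(178, 230) [0.616 0.222 0.3  ] [[404.055 242.429]]
(178, 230) [0.535 0.188 0.5  ] [[419.504 156.363]]
(178, 230) [0.454 0.154 0.7  ] [[437.82   55.035]]
(178, 230) [0.373 0.12  0.9  ] [[460.    -66.695]]
(178, 230) [0.292 0.086 1.1  ] [[ 487.606 -216.835]]
(135, 280) [0.589 0.373 0.1  ] [[452.97  312.109]]
(135, 280) [0.524 0.322 0.3  ] [[461.158 238.38 ]]
(135, 280) [0.458 0.271 0.5  ] [[470.807 152.878]]
(135, 280) [0.393 0.22  0.7  ] [[482.385  52.137]]
(135, 280) [0.327 0.169 0.9  ] [[496.596 -68.976]]
(135, 280) [0.262 0.118 1.1  ] [[ 514.547 -218.451]]
blue [ 0.816 -0.437  0.1  ] [[438.692 139.327]]
blue [ 0.902 -0.28   0.3  ] [[379.99   75.842]]
blue [ 0.989 -0.124  0.5  ] [[304.681  -5.498]]
blue [1.075 0.033 0.7  ] [[ 204.728 -113.279]]
blue [1.161 0.189 0.9  ] [[  66.094 -262.428]]
[0.236 0.524 0.292] [-0.     0.21   0.978 -0.001]
[-0.574 -0.031  0.392] [0.165 0.556 0.384]
```

View pics/w0.png

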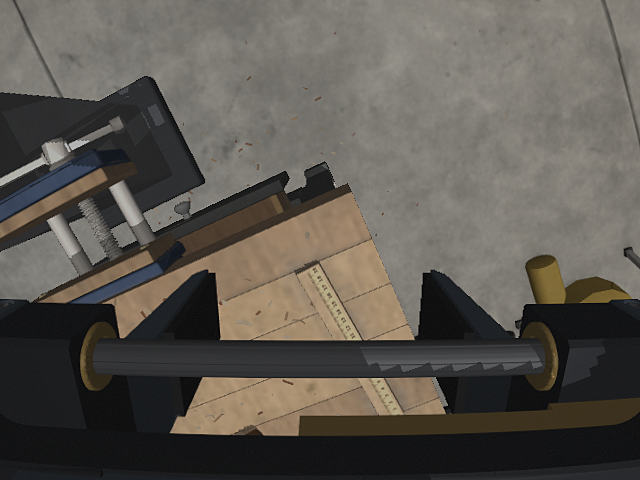

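The red post lies well above the work, near the top camera, so it isn't an obstacle. The wrist view shows only the bench corner and the fingers. I'll move towards the tamper and turn on the way.

```bash
cat >> h.py <<'E'
def go(x,y,z,yawdeg=None):
    "tool-frame shift and turn to reach TCP x,y,z with tool x at yawdeg (mod 180)"
    from scipy.spatial.transform import Rotation as Ro
    s=state();q=s["tool_rot"];R=Ro.from_quat([q[1],q[2],q[3],q[0]]).as_matrix()
    d=R.T@(np.array([x,y,z])-s["position"]);yaw=np.degrees(np.arctan2(R[1,0],R[0,0]))
    t=0 if yawdeg is None else -((yawdeg-yaw+90)%180-90)
    print("t",round(s["time"],2),"pos",np.round(s["position"],4),"yaw",round(yaw,2),"tilt",np.round(R[:,2],3),"F",np.round(s["ft_force"],1),"M",np.round(s["ft_torque"],2),"grip",round(s["grip_width"],3),round(s["grip_force"],1),"q6",round(s["joint_pos"][5],2))
    print("shift",np.round(d,4),"turn",round(np.radians(t),4))
E
python3 -m creep '[[-0.04, -0.03, 0.01, 0.12], [-0.08, -0.06, 0.01, 0.24], [-0.11, -0.08, 0.02, 0.36], [-0.14, -0.10, 0.02, 0.48], [-0.17, -0.12, 0.02, 0.6], [-0.20, -0.14, 0.03, 0.72], [-0.23, -0.165, 0.03, 0.84], [-0.26, -0.19, 0.03, 0.96], [-0.29, -0.21, 0.04, 1.08], [-0.32, -0.23, 0.04, 1.2], [-0.35, -0.25, 0.05, 1.32], [-0.38, -0.27, 0.05, 1.44]]' 1.0
python3 -c "
from h import *
go(.5375,.003,.2,25.8)"
```

```text
time: 1.15
position: [0.4715, 0.1203, 0.2408]
tool_rot: [-0.001, 0.804, 0.594, -0.001]
ft_force: [0.4, 0.4, -0.0]
grip_width: 0.999
grip_force: 0.0
t 1.15 pos [0.4715 0.1203 0.2408] yaw 72.92 tilt [-0.003 -0.    -1.   ] F [ 0.4  0.4 -0. ] M [-0.09  0.1   0.02] grip 0.999 0.0 q6 0.52
shift [-0.0927  0.0977  0.0407] turn 0.8223
```

```bash
python3 -m creep '[[-0.02, 0.02, 0.01, 0.12], [-0.04, 0.04, 0.02, 0.24], [-0.06, 0.06, 0.03, 0.36], [-0.08, 0.08, 0.04, 0.48], [-0.093, 0.098, 0.04, 0.6], [-0.093, 0.098, 0.04, 0.72], [-0.093, 0.098, 0.04, 0.822], [-0.093, 0.098, 0.04, 0.822], [-0.093, 0.098, 0.04, 0.822]]'
python3 - <<'E'
from h import *
go(.5375,.003,.113,25.8)
w=camera_model("wrist");im=cv2.cvtColor(get_image("wrist"),cv2.COLOR_RGB2BGR)
np.save("w1.npy",w,allow_pickle=True)
cv2.imwrite("pics/w1.png",im)
d=np.array([np.cos(np.radians(25.8)),np.sin(np.radians(25.8))]);n=np.array([-d[1],d[0]])
for a in(-.052,.052):
  for b in(-.015,.015): X=[*(np.array([.5375,.003])+a*d+b*n),.066];print(a,b,proj(w,X))
E
```

```text
time: 1.9
position: [0.5386, 0.0049, 0.202]
tool_rot: [-0.0, 0.974, 0.228, -0.0]
ft_force: [0.8, 0.0, 0.3]
grip_width: 0.998
grip_force: 0.0
t 1.9 pos [0.5386 0.0049 0.202 ] yaw 26.32 tilt [-0.001  0.    -1.   ] F [0.8 0.  0.3] M [-0.06  0.11  0.04] grip 0.998 0.0 q6 1.1
shift [-0.0018  0.0013  0.089 ] turn 0.009
-0.052 -0.015 [[344.15338466 346.21995222]]
-0.052 0.015 [[296.03013593 345.83562401]]
0.052 -0.015 [[349.16148581 178.31220885]]
0.052 0.015 [[294.79642503 177.80556588]]
```

View pics/w1.png

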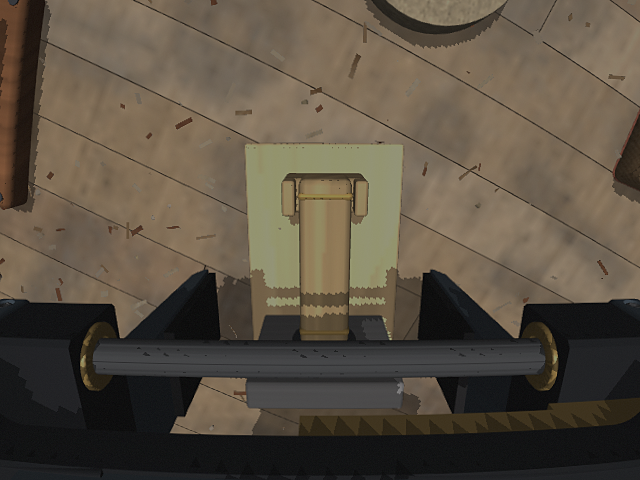

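The wrist view shows the handle between columns 299 and 352, with the saddle at the top around row 195. It is about 2.6 mm towards tool +y of my estimate. I'll correct for that, go down and grip.

```bash
python3 -m creep '[[0, 0.0026, 0.02, -0.009], [0, 0.0026, 0.045, -0.009], [0, 0.0026, 0.065, -0.009], [0, 0.0026, 0.08, -0.009], [0, 0.0026, 0.089, -0.009], [0, 0.0026, 0.089, -0.009], [0, 0.0026, 0.089, -0.009]]' 1.0
python3 -m creep '[[0, 0, 0, 0], [0, 0, 0, 0], [0, 0, 0, 0], [0, 0, 0, 0], [0, 0, 0, 0], [0, 0, 0, 0], [0, 0, 0, 0], [0, 0, 0, 0]]' 0.0
python3 -c "
from h import *
go(.5375,.003,.2,25.8)"
```

```text
time: 2.53
position: [0.5401, 0.0029, 0.1134]
tool_rot: [-0.0, 0.973, 0.231, 0.0]
ft_force: [0.6, 0.5, 0.4]
grip_width: 0.997
grip_force: 0.0
time: 3.2
position: [0.5399, 0.0026, 0.1133]
tool_rot: [-0.0, 0.973, 0.231, 0.0]
ft_force: [-0.7, 0.3, -0.1]
grip_width: 0.444
grip_force: 0.0
t 3.2 pos [0.5399 0.0026 0.1133] yaw 26.69 tilt [ 0.  0. -1.] F [-0.7  0.3 -0.1] M [-0.07  0.16 -0.02] grip 0.444 0.0 q6 1.09
shift [-0.002  -0.0014 -0.0867] turn 0.0155
```

```bash
python3 -m creep '[[0, 0, 0, 0], [0, 0, 0, 0], [0, 0, 0, 0], [0, 0, 0, 0], [0, 0, 0, 0], [0, 0, 0, 0]]' 0.0
python3 -m creep '[[0, 0, -0.01, 0], [0, 0, -0.02, 0], [0, 0, -0.04, 0], [0, 0, -0.06, 0], [0, 0, -0.09, 0], [0, 0, -0.09, 0], [0, 0, -0.09, 0], [0, 0, -0.09, 0]]'
python3 - <<'E'
from h import *
go(.5375,.003,.2,26.3)
for n in("top","scene","wrist"): cv2.imwrite(f"pics/{n}2.png",cv2.cvtColor(get_image(n),cv2.COLOR_RGB2BGR))
a=cv2.imread("pics/top2.png");b=cv2.imread("pics/scene2.png");w=cv2.imread("pics/wrist2.png")
f=lambda i,x,y:cv2.resize(i[y:y+150,x:x+130],(390,450),interpolation=cv2.INTER_CUBIC)
cv2.imwrite("pics/m2.png",np.hstack([f(a,235,210),f(b,285,140)]))
E
```

```text
time: 3.7
position: [0.54, 0.0026, 0.1132]
tool_rot: [0.0, 0.973, 0.231, 0.0]
ft_force: [-0.1, -0.0, -1.0]
grip_width: 0.329
grip_force: 30.0
time: 4.37
position: [0.5391, 0.0027, 0.2025]
tool_rot: [-0.0, 0.973, 0.231, -0.001]
ft_force: [-0.6, -0.5, -5.6]
grip_width: 0.331
grip_force: 30.0
t 4.37 pos [0.5391 0.0027 0.2025] yaw 26.68 tilt [-0.002  0.    -1.   ] F [-0.6 -0.5 -5.6] M [ 0.06 -0.1  -0.02] grip 0.331 30.0 q6 1.09
shift [-0.0012 -0.001   0.0025] turn 0.0067
```

View pics/m2.png

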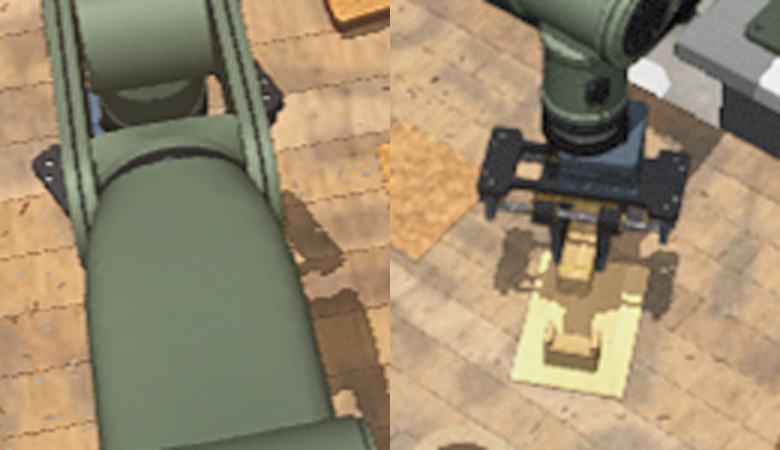

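The lift worked: 5.6 N, with the moment showing the tamper still level and about 52 mm from grip to centre of mass. The picture shows the handle end still in the fingers at about (575,270). The tool can't tilt, so I'll turn the tamper in the grip. I'll push its underside against the far face of the fixed saddle and follow an arc round the saddle's top corner.

```bash
python3 -m creep '[[0.03, 0, 0, 0], [0.06, 0, 0, 0], [0.09, 0, 0, 0], [0.12, 0, 0, 0], [0.137, 0, 0, 0], [0.137, 0, 0.02, 0], [0.137, 0, 0.045, 0], [0.137, 0, 0.06, 0], [0.137, 0, 0.06, 0], [0.137, 0, 0.06, 0]]'
python3 -c "
from h import *
go(.5375,.003,.2,26.3)"
```

```text
time: 5.35
position: [0.6615, 0.0641, 0.1412]
tool_rot: [-0.0, 0.973, 0.231, -0.002]
ft_force: [0.3, -0.1, -4.2]
grip_width: 0.326
grip_force: 30.0
t 5.35 pos [0.6615 0.0641 0.1412] yaw 26.69 tilt [-0.004 -0.    -1.   ] F [ 0.3 -0.1 -4.2] M [ 0.07 -0.12 -0.04] grip 0.326 30.0 q6 1.18
shift [-0.1385 -0.0012 -0.0583] turn 0.0069
```

```bash
python3 -m creep '[[-0.006, 0, 0, 0], [-0.012, 0, 0, 0], [-0.015, 0, -0.007, 0], [-0.019, 0, -0.013, 0], [-0.023, 0, -0.019, 0], [-0.028, 0, -0.024, 0], [-0.033, 0, -0.029, 0], [-0.038, 0, -0.034, 0], [-0.038, 0, -0.034, 0]]'
python3 - <<'E'
from h import *
go(.5375,.003,.2,26.3)
cv2.imwrite("pics/s3.png",cv2.resize(cv2.cvtColor(get_image("scene"),cv2.COLOR_RGB2BGR)[140:290,270:420],(600,600),interpolation=cv2.INTER_CUBIC))
E
```

```text
time: 6.1
position: [0.6279, 0.0466, 0.1791]
tool_rot: [0.0, 0.973, 0.231, 0.001]
ft_force: [2.1, 0.8, -2.0]
grip_width: 0.327
grip_force: 30.0
t 6.1 pos [0.6279 0.0466 0.1791] yaw 26.68 tilt [ 0.001 -0.    -1.   ] F [ 2.1  0.8 -2. ] M [ 0.24 -0.39  0.01] grip 0.327 30.0 q6 1.16
shift [-0.1003 -0.0016 -0.021 ] turn 0.0066
```

View pics/s3.png

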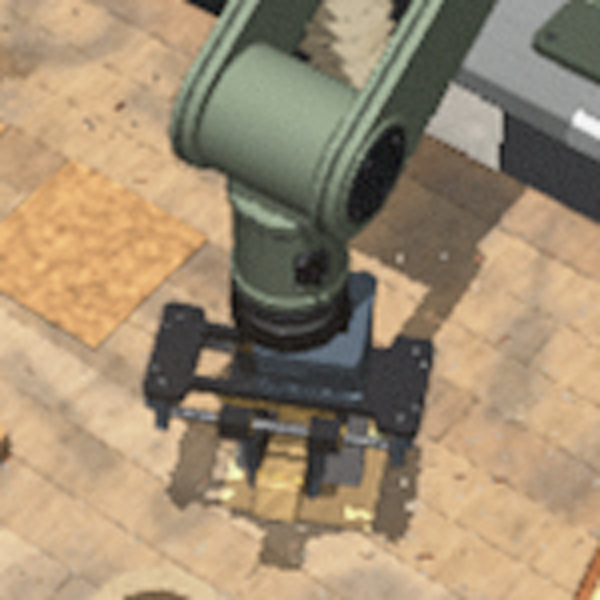

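The scene crop shows the handle still gripped at about (280,470), but its tilt is hard to read. I'll continue the arc, lift clear and judge the tilt from the moment.

```bash
python3 -m creep '[[-0.004, 0, -0.003, 0], [-0.008, 0, -0.006, 0], [-0.012, 0, -0.008, 0], [-0.016, 0, -0.010, 0], [-0.021, 0, -0.012, 0], [-0.026, 0, -0.014, 0], [-0.033, 0, -0.015, 0], [-0.040, 0, -0.017, 0], [-0.040, 0, -0.017, 0]]'
python3 -c "
from h import *
go(.5375,.003,.2,26.3)"
python3 -m creep '[[0.01, 0, -0.01, 0], [0.02, 0, -0.03, 0], [0.03, 0, -0.06, 0], [0.03, 0, -0.09, 0], [0.03, 0, -0.09, 0], [0.03, 0, -0.09, 0], [0.03, 0, -0.09, 0], [0.03, 0, -0.09, 0]]'
python3 - <<'E'
from h import *
go(.5375,.003,.2,26.3)
cv2.imwrite("pics/s4.png",cv2.resize(cv2.cvtColor(get_image("scene"),cv2.COLOR_RGB2BGR)[110:260,270:420],(600,600),interpolation=cv2.INTER_CUBIC))
go(.5375,.003,.2,26.3)
E
```

```text
time: 6.9
position: [0.5918, 0.0286, 0.1951]
tool_rot: [0.0, 0.973, 0.231, 0.0]
ft_force: [3.2, 0.2, -0.5]
grip_width: 0.323
grip_force: 30.0
t 6.9 pos [0.5918 0.0286 0.1951] yaw 26.67 tilt [ 0. -0. -1.] F [ 3.2  0.2 -0.5] M [ 0.1  -0.59 -0.01] grip 0.323 30.0 q6 1.13
shift [-0.06   -0.0015 -0.0049] turn 0.0065
time: 7.57
position: [0.6175, 0.0423, 0.2812]
tool_rot: [-0.001, 0.973, 0.231, -0.004]
ft_force: [1.1, 1.0, -5.2]
grip_width: 0.327
grip_force: 30.0
t 7.57 pos [0.6175 0.0423 0.2812] yaw 26.68 tilt [-0.007 -0.001 -1.   ] F [ 1.1  1.  -5.2] M [-0.01  0.02  0.04] grip 0.327 30.0 q6 1.16
shift [-0.0886 -0.0006  0.0818] turn 0.0067
t 7.62 pos [0.6179 0.0423 0.2815] yaw 26.68 tilt [-0.006 -0.001 -1.   ] F [ 0.8  0.2 -6.1] M [ 0.02  0.02 -0.  ] grip 0.331 30.0 q6 1.16
shift [-0.089  -0.0008  0.082 ] turn 0.0067
```

View pics/s4.png

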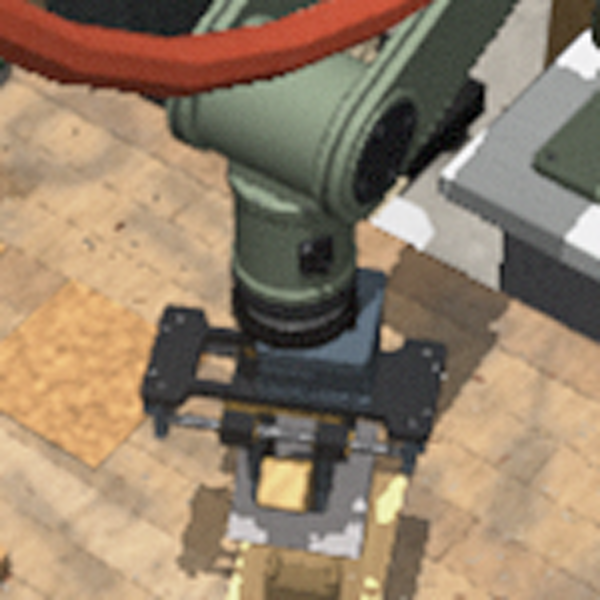

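The foot is now seen from above at about (300,500) and the handle's end at (285,485). The moment gives a 25 mm offset, so it leans about 30° from upright. I'll take it to clear bench near (0.42, 0.13) and press it flat there.

```bash
python3 -c "
from h import *
go(.42,.13,.165,26.7)"
```

```text
t 7.62 pos [0.6179 0.0423 0.2815] yaw 26.68 tilt [-0.006 -0.001 -1.   ] F [ 0.8  0.2 -6.1] M [ 0.02  0.02 -0.  ] grip 0.331 30.0 q6 1.16
shift [-0.1367 -0.1669  0.1177] turn -0.0003
```

```bash
python3 -m creep '[[-0.02, -0.03, 0, 0], [-0.04, -0.06, 0.02, 0], [-0.06, -0.085, 0.04, 0], [-0.08, -0.11, 0.06, 0], [-0.11, -0.14, 0.08, 0], [-0.137, -0.167, 0.10, 0], [-0.137, -0.167, 0.115, 0], [-0.137, -0.167, 0.117, 0], [-0.137, -0.167, 0.117, 0], [-0.137, -0.167, 0.117, 0]]'
python3 -m creep '[[0, 0, 0.004, 0], [0, 0, 0.008, 0], [0, 0, 0.012, 0], [0, 0, 0.015, 0], [0, 0, 0.015, 0], [0, 0, 0.015, 0]]'
python3 -c "
from h import *
go(.42,.13,.149)"
```

```text
time: 8.45
position: [0.4238, 0.1304, 0.1679]
tool_rot: [0.0, 0.973, 0.231, 0.001]
ft_force: [0.7, 0.5, -4.8]
grip_width: 0.328
grip_force: 30.0
time: 8.95
position: [0.422, 0.1302, 0.152]
tool_rot: [-0.0, 0.973, 0.231, -0.0]
ft_force: [-0.2, 0.0, -6.1]
grip_width: 0.333
grip_force: 30.0
t 8.95 pos [0.422  0.1302 0.152 ] yaw 26.68 tilt [-0.001 -0.    -1.   ] F [-0.2  0.  -6.1] M [-0.02  0.02  0.  ] grip 0.333 30.0 q6 1.38
shift [-0.0019 -0.0008  0.003 ] turn 0.0
```

```bash
python3 -m creep '[[0, 0, 0.003, 0], [0, 0, 0.005, 0], [0, 0, 0.005, 0]]'|egrep "posi|force"
python3 -m creep '[[0, 0, 0.002, 0], [0, 0, 0.004, 0], [0, 0, 0.004, 0]]'|egrep "posi|force"
```

```text
position: [0.4233, 0.1308, 0.1498]
ft_force: [-3.4, 0.8, 14.7]
grip_force: 30.0
position: [0.4259, 0.132, 0.1481]
ft_force: [-2.5, 2.3, 26.6]
grip_force: 30.0
```

```bash
python3 -m creep '[[-0.004, 0, -0.001, 0], [-0.008, 0, -0.002, 0], [-0.012, 0, -0.002, 0], [-0.016, 0, -0.001, 0], [-0.020, 0, 0, 0], [-0.020, 0, 0, 0]]'|egrep "posi|force"
python3 -c "
from h import *
go(.42,.13,.149)"
```

```text
position: [0.4091, 0.1233, 0.1473]
ft_force: [1.2, 3.7, 15.6]
grip_force: 30.0
t 9.95 pos [0.4091 0.1233 0.1473] yaw 26.62 tilt [ 0.015  0.006 -1.   ] F [ 1.2  3.7 15.6] M [ 0.97 -0.43  0.02] grip 0.329 30.0 q6 1.37
shift [ 0.0128 -0.0011 -0.0015] turn 0.0
```

```bash
python3 -m creep '[[-0.004, 0, 0.001, 0], [-0.009, 0, 0.002, 0], [-0.014, 0, 0.004, 0], [-0.019, 0, 0.006, 0], [-0.024, 0, 0.008, 0], [-0.024, 0, 0.008, 0]]'|egrep "posi|force"
python3 -c "
from h import *
go(.42,.13,.149)
cv2.imwrite('pics/s5.png',cv2.resize(cv2.cvtColor(get_image('scene'),cv2.COLOR_RGB2BGR)[140:290,320:470],(600,600),interpolation=cv2.INTER_CUBIC))"
```

```text
position: [0.3852, 0.1114, 0.1381]
ft_force: [-2.6, 0.8, 15.4]
grip_force: 30.0
t 10.45 pos [0.3852 0.1114 0.1381] yaw 26.66 tilt [ 0.009  0.003 -1.   ] F [-2.6  0.8 15.4] M [0.48 0.05 0.03] grip 0.329 30.0 q6 1.36
shift [ 0.0396 -0.001  -0.0106] turn 0.0
```

View pics/s5.png

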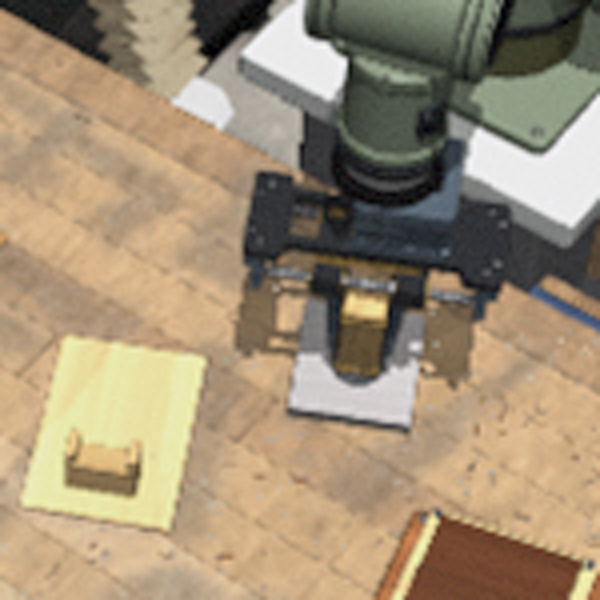

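The tamper is upright and flat on the bench: the foot's front edge is at about (350,420) and the handle at (362,330). I'll let it seat, regrip it, and refine the blank's centre from the saved pictures.

```bash
python3 -m creep '[[0, 0, -0.003, 0], [0, 0, -0.003, 0], [0, 0, -0.003, 0], [0, 0, -0.003, 0], [0, 0, -0.003, 0], [0, 0, -0.003, 0]]' 0.5|egrep "posi|force|width"
python3 -m creep '[[0, 0, 0, 0], [0, 0, 0, 0], [0, 0, 0, 0], [0, 0, 0, 0], [0, 0, 0, 0]]' 0.0|egrep "posi|force|width"
python3 - <<'E'
from h import *
go(.5205,.3025,.25,13.2)
obs=[]
for n,(x,y,w,h) in{"top":(140,275,75,70),"scene":(405,262,75,65)}.items():
    im=cv2.imread(f"pics/{n}0.png");m=camera_model(n);hsv=cv2.cvtColor(im,cv2.COLOR_BGR2HSV)
    k=np.zeros(im.shape[:2],np.uint8);k[y:y+h,x:x+w]=1
    for nm,mask in(("yellow",(hsv[...,0]>20)&(hsv[...,0]<35)&(hsv[...,2]>150)),("dark",(hsv[...,0]<15)&(hsv[...,2]<125)&(hsv[...,1]>100))):
        mm=cv2.morphologyEx((mask&(k>0)).astype(np.uint8),cv2.MORPH_OPEN,np.ones((2,2)))
        c=max(cv2.findContours(mm,cv2.RETR_EXTERNAL,cv2.CHAIN_APPROX_NONE)[0],key=cv2.contourArea)
        H=cv2.convexHull(c);r=cv2.boxPoints(cv2.minAreaRect(H));
        z=.056 if nm=="yellow" else .064
        P=np.array([onz(m,p[0].astype(float),z)[:2] for p in H],np.float32);R=cv2.minAreaRect(P)
        print(n,nm,cv2.contourArea(H),"world",np.round(R[0],4),np.round(R[1],4),round(R[2],1))
E
```

```text
position: [0.3826, 0.1105, 0.138]
ft_force: [0.7, -0.6, -0.8]
grip_width: 0.502
grip_force: 0.0
position: [0.3828, 0.1104, 0.1381]
ft_force: [0.7, -1.5, -2.6]
grip_width: 0.327
grip_force: 30.0
t 11.42 pos [0.3828 0.1104 0.1381] yaw 26.7 tilt [ 0. -0. -1.] F [ 0.7 -1.5 -2.6] M [-0.21  0.02 -0.03] grip 0.327 30.0 q6 1.36
shift [ 0.2093 -0.1097 -0.1119] turn 0.2356
top yellow 1039.0 world [0.5508 0.2792] [0.1546 0.0739] 57.2
top dark 815.5 world [0.5206 0.3004] [0.0519 0.0986] 14.5
scene yellow 328.5 world [0.5737 0.3107] [0.1127 0.0394] 86.8
scene dark 1062.5 world [0.5231 0.307 ] [0.0959 0.0988] 14.4
```

```bash
python3 -m creep '[[0, 0, -0.02, 0], [0, 0, -0.05, 0], [0, 0, -0.09, 0], [0.03, -0.015, -0.11, 0.04], [0.06, -0.03, -0.11, 0.08], [0.09, -0.045, -0.11, 0.12], [0.12, -0.06, -0.11, 0.16], [0.15, -0.075, -0.11, 0.20], [0.18, -0.09, -0.11, 0.23], [0.207, -0.11, -0.11, 0.23], [0.207, -0.11, -0.11, 0.23], [0.207, -0.11, -0.11, 0.23]]'|egrep "posi|force|width"
python3 -m creep '[[0, 0, 0, 0], [0, 0, 0, 0], [0, 0, 0, 0]]'|egrep "force"
python3 -c "
from h import *
go(.519,.3025,.21,13.5)"
```

```text
position: [0.5181, 0.3029, 0.2461]
ft_force: [-0.3, -1.3, -4.8]
grip_width: 0.329
grip_force: 30.0
ft_force: [-0.4, -0.3, -5.3]
grip_force: 30.0
t 12.67 pos [0.5176 0.3008 0.248 ] yaw 13.47 tilt [-0.001 -0.001 -1.   ] F [-0.4 -0.3 -5.3] M [-0.04  0.08  0.03] grip 0.326 30.0 q6 1.84
shift [ 0.0018 -0.0013  0.038 ] turn -0.0005
```

```bash
python3 -m creep '[[0.002, -0.0013, 0.01, 0], [0.002, -0.0013, 0.02, 0], [0.002, -0.0013, 0.03, 0], [0.002, -0.0013, 0.038, 0], [0.002, -0.0013, 0.042, 0], [0.002, -0.0013, 0.045, 0], [0.002, -0.0013, 0.045, 0], [0.002, -0.0013, 0.045, 0]]'|egrep "posi|force"
python3 -m creep '[[0, 0, 0.003, 0], [0, 0, 0.005, 0], [0, 0, 0.005, 0], [0, 0, 0.005, 0]]'|egrep "posi|force"
python3 -m creep '[[0, 0, 0.003, 0], [0, 0, 0.005, 0], [0, 0, 0.005, 0], [0, 0, 0.005, 0]]'|egrep "posi|force"
python3 -c "
from h import *
go(.519,.3025,.187,13.5)"
```

```text
position: [0.5199, 0.3035, 0.2035]
ft_force: [-0.1, -0.4, -4.2]
grip_force: 30.0
position: [0.5203, 0.3037, 0.199]
ft_force: [-1.4, -0.2, -0.6]
grip_force: 30.0
position: [0.5203, 0.3037, 0.1937]
ft_force: [-0.0, 0.3, 3.3]
grip_force: 30.0
t 14.0 pos [0.5203 0.3037 0.1937] yaw 13.51 tilt [ 0.001  0.001 -1.   ] F [-0.   0.3  3.3] M [ 0.05  0.1  -0.01] grip 0.329 30.0 q6 1.84
shift [-0.0016  0.0009  0.0067] turn 0.0002
```

```bash
python3 -m creep '[[0, 0, 0.002, 0], [0, 0, 0.004, 0], [0, 0, 0.006, 0], [0, 0, 0.006, 0], [0, 0, 0.006, 0]]'|egrep "posi|force"
python3 -m creep '[[0, 0, 0.001, 0], [0, 0, 0.002, 0], [0, 0, 0.003, 0], [0, 0, 0.003, 0]]'|egrep "posi|force"
python3 -c "
from h import *
go(.519,.3025,.187,13.5)"
```

```text
position: [0.5203, 0.3037, 0.1877]
ft_force: [0.1, 0.3, 5.7]
grip_force: 30.0
position: [0.5203, 0.3037, 0.1869]
ft_force: [-3.1, -1.1, 16.1]
grip_force: 30.0
t 14.75 pos [0.5203 0.3037 0.1869] yaw 13.51 tilt [ 0.002  0.001 -1.   ] F [-3.1 -1.1 16.1] M [-0.34  0.77  0.03] grip 0.328 30.0 q6 1.84
shift [-0.0015  0.0009 -0.0001] turn 0.0002
```

```bash
python3 -m creep '[[0, 0, 0.001, 0], [0, 0, 0.0015, 0], [0, 0, 0.0015, 0]]'|egrep "posi|force"
python3 -c "
from h import *
go(.519,.3025,.187,13.5)"
for i in 1 2 3; do python3 -m creep '[[0, 0, 0, 0], [0, 0, 0, 0], [0, 0, 0, 0], [0, 0, 0, 0], [0, 0, 0, 0], [0, 0, 0, 0], [0, 0, 0, 0], [0, 0, 0, 0], [0, 0, 0, 0], [0, 0, 0, 0], [0, 0, 0, 0], [0, 0, 0, 0]]'|egrep "time|posi|ft_force"; done
python3 -c "
from h import *
go(.496,-.253,.26,90)"
```

```text
position: [0.5203, 0.3037, 0.1868]
ft_force: [-5.0, -2.4, 22.8]
grip_force: 30.0
t 15.0 pos [0.5203 0.3037 0.1868] yaw 13.51 tilt [ 0.003  0.002 -1.   ] F [-5.  -2.4 22.8] M [-0.52  1.23 -0.02] grip 0.325 30.0 q6 1.84
shift [-0.0015  0.0009 -0.0002] turn 0.0002
time: 16.0
position: [0.5203, 0.3037, 0.1868]
ft_force: [-4.6, -3.5, 23.0]
time: 17.0
position: [0.5203, 0.3037, 0.1868]
ft_force: [-4.7, -1.8, 23.3]
time: 18.0
position: [0.5203, 0.3037, 0.1868]
ft_force: [-5.2, -1.9, 22.6]
t 18.0 pos [0.5203 0.3037 0.1868] yaw 13.51 tilt [ 0.003  0.002 -1.   ] F [-5.2 -1.9 22.6] M [-0.59  1.22  0.02] grip 0.331 30.0 q6 1.84
shift [-0.1534  0.5356 -0.0742] turn -1.335
```

The plate was held at its stop for 3 s, with about 29 N on it. Now to the mat.

```bash
python3 -m creep '[[0, 0, -0.01, 0], [0, 0, -0.03, 0], [0, 0, -0.06, 0], [0, 0.02, -0.08, 0], [-0.01, 0.05, -0.08, 0], [-0.02, 0.09, -0.08, 0.04], [-0.03, 0.12, -0.08, 0.08], [-0.04, 0.16, -0.08, 0.12], [-0.05, 0.20, -0.08, 0.16], [-0.06, 0.23, -0.08, 0.20], [-0.07, 0.26, -0.08, 0.23], [-0.08, 0.28, -0.08, 0.236]]'|egrep "posi|force|width"
python3 -c "
from h import *
go(.496,-.253,.26,0)"
```

```text
position: [0.5063, 0.0098, 0.2607]
ft_force: [0.3, -0.3, -5.1]
grip_width: 0.328
grip_force: 30.0
t 19.0 pos [0.5063 0.0098 0.2607] yaw -0.16 tilt [-0.004 -0.001 -1.   ] F [ 0.3 -0.3 -5.1] M [-0.03  0.1  -0.  ] grip 0.328 30.0 q6 1.57
shift [-0.0095  0.2628  0.0011] turn -0.0028
```

```bash
python3 -m creep '[[-0.002, 0.04, 0, 0], [-0.004, 0.08, 0, 0], [-0.006, 0.12, 0, 0], [-0.008, 0.16, 0, 0], [-0.0095, 0.20, 0, 0], [-0.0095, 0.24, 0.01, 0], [-0.0095, 0.263, 0.03, 0], [-0.0095, 0.263, 0.06, 0], [-0.0095, 0.263, 0.08, 0], [-0.0095, 0.263, 0.095, 0], [-0.0095, 0.263, 0.10, 0], [-0.0095, 0.263, 0.10, 0]]'|egrep "posi|force|width"
python3 -c "
from h import *
go(.496,-.253,.142,0)"
```

```text
position: [0.4964, -0.2497, 0.1599]
ft_force: [-0.5, 0.3, -6.1]
grip_width: 0.326
grip_force: 30.0
t 20.0 pos [ 0.4964 -0.2497  0.1599] yaw -0.02 tilt [-0.006  0.003 -1.   ] F [-0.5  0.3 -6.1] M [ 0.    0.14 -0.03] grip 0.326 30.0 q6 1.08
shift [-0.0003  0.0034  0.0179] turn -0.0003
```

```bash
python3 -m creep '[[0, 0.002, 0.005, 0], [0, 0.002, 0.010, 0], [0, 0.002, 0.013, 0], [0, 0.002, 0.015, 0], [0, 0.002, 0.015, 0], [0, 0.002, 0.015, 0]]'|egrep "posi|force"
python3 -m creep '[[0, 0, 0.001, 0], [0, 0, 0.003, 0], [0, 0, 0.003, 0], [0, 0, 0.003, 0]]'|egrep "posi|force"
python3 -c "
from h import *
go(.496,-.253,.142,0)"
```

```text
position: [0.4981, -0.2524, 0.148]
ft_force: [-0.5, 0.0, -4.7]
grip_force: 30.0
position: [0.4979, -0.2524, 0.1446]
ft_force: [-0.6, 0.2, -4.6]
grip_force: 30.0
t 20.83 pos [ 0.4979 -0.2524  0.1446] yaw -0.01 tilt [-0.  0. -1.] F [-0.6  0.2 -4.6] M [-0.04  0.14 -0.01] grip 0.322 30.0 q6 1.08
shift [-0.0019  0.0006  0.0026] turn -0.0002
```

```bash
python3 -m creep '[[-0.002, 0, 0.001, 0], [-0.002, 0, 0.0025, 0], [-0.002, 0, 0.0025, 0], [-0.002, 0, 0.0025, 0]]'|egrep "posi|force"
python3 -m creep '[[0, 0, 0.001, 0], [0, 0, 0.001, 0], [0, 0, 0.001, 0]]'|egrep "posi|force"
```

```text
position: [0.4959, -0.2525, 0.1423]
ft_force: [-0.6, 0.4, -4.3]
grip_force: 30.0
position: [0.4959, -0.2525, 0.1422]
ft_force: [-3.8, 0.6, 6.2]
grip_force: 30.0
```

Contact on the mat at TCP z 0.142, as expected. I'll release, back straight up and check with code on a picture.

```bash
python3 -m creep '[[0, 0, -0.001, 0], [0, 0, -0.001, 0], [0, 0, -0.001, 0], [0, 0, -0.001, 0], [0, 0, -0.001, 0], [0, 0, -0.001, 0], [0, 0, -0.001, 0], [0, 0, -0.001, 0], [0, 0, -0.001, 0], [0, 0, -0.001, 0]]' 1.0|egrep "posi|force|width"
python3 -m creep '[[0, 0, -0.02, 0], [0, 0, -0.05, 0], [0, 0, -0.08, 0], [0, 0, -0.11, 0], [0, 0, -0.14, 0], [-0.03, 0, -0.14, 0], [-0.06, 0, -0.14, 0], [-0.09, 0, -0.14, 0], [-0.12, 0, -0.14, 0], [-0.15, 0, -0.14, 0], [-0.15, 0, -0.14, 0], [-0.15, 0, -0.14, 0]]'|egrep "posi|force|width"
python3 - <<'E'
from h import *
for n in("scene","top"):
    im=get_image(n);cv2.imwrite(f"pics/{n}9.png",im[...,::-1]);m=camera_model(n);hsv=cv2.cvtColor(im,cv2.COLOR_RGB2HSV)
    c=proj(m,[.498,-.253,.02])[0].astype(int);k=np.zeros(im.shape[:2],bool);k[c[1]-55:c[1]+55,c[0]-50:c[0]+50]=1
    mm=((hsv[...,1]<45)&(hsv[...,2]>110)&k).astype(np.uint8)
    H=cv2.convexHull(max(cv2.findContours(mm,0,2)[0],key=cv2.contourArea))
    R=cv2.minAreaRect(np.array([onz(m,p[0].astype(float),.022)[:2] for p in H],np.float32));print(n,"foot",R)
    # bystanders and rest unchanged?
    d=cv2.absdiff(im[...,::-1].copy(),cv2.imread(f"pics/{n}0.png")).max(2)
    for nm,X in dict(tape=(.69,.06,.01),press=(.52,.30,.05)).items():
        u=proj(m,X)[0].astype(int);print(nm,u,d[u[1]-25:u[1]+25,u[0]-25:u[0]+25].mean())
    if n=="top":
        for nm,(x,y) in dict(tape=(271,208),block=(363,202),measure=(207,238)).items():print(nm,d[y-22:y+22,x-22:x+22].mean())
    else:
        for nm,(x,y) in dict(tape=(308,299),block=(252,250),measure=(375,319)).items():print(nm,d[y-22:y+22,x-22:x+22].mean())
E
```

```text
position: [0.496, -0.2524, 0.1422]
ft_force: [-0.1, -0.3, -0.7]
grip_width: 0.991
grip_force: 0.0
position: [0.345, -0.2524, 0.2826]
ft_force: [0.9, -0.5, -0.3]
grip_width: 0.997
grip_force: 0.0
scene foot ((0.49248889088630676, -0.24963852763175964), (0.090094655752182, 0.08994946628808975), 89.83333587646484)
tape [331 293] 3.1092
press [440 289] 3.5796
tape 3.153409090909091
block 3.102789256198347
measure 3.56353305785124
top foot ((0.4906626343727112, -0.2502565383911133), (0.08968986570835114, 0.0884784683585167), 89.7396011352539)
tape [259 230] 7.2376
press [173 306] 5.9756
tape 6.887396694214876
block 6.774793388429752
measure 7.028925619834711
```

The foot stands square and flat, and the bystanders show only picture noise. The foot appears about 6 to 7 mm off the mat's centre, so I'll check the mat's centre before deciding.

```bash
python3 - <<'E'
from h import *
for n,(x,y,w,h) in{"top":(352,238,82,78),"scene":(250,172,80,60)}.items():
    im=cv2.imread(f"pics/{n}0.png");m=camera_model(n);hsv=cv2.cvtColor(cv2.GaussianBlur(im,(5,5),0),cv2.COLOR_BGR2HSV)[y:y+h,x:x+w]
    mm=((hsv[...,1]>130)&(hsv[...,2]>120)).astype(np.uint8)
    H=cv2.convexHull(max(cv2.findContours(mm,0,2)[0],key=cv2.contourArea))
    print(n,cv2.minAreaRect(np.array([onz(m,p[0]+np.array([x,y],float),.004)[:2] for p in H],np.float32)))
go(.5015,-.2545,.146,0)
E
```

```text
top ((0.4982648193836212, -0.2525988817214966), (0.14165166020393372, 0.1420758217573166), 0.8329905867576599)Traceback (most recent call last):
  File "<stdin>", line 5, in <module>
ValueError: max() iterable argument is empty
```

The top view confirms the mat's centre at (0.498, -0.2526), so the foot is about 7 mm off in x. There is plenty of time, so I'll mend it with a short regrip, lift and shift.

```bash
python3 -m creep '[[0.04, 0, 0, 0], [0.08, 0, 0, 0], [0.12, 0, 0, 0], [0.15, 0, 0, 0], [0.15, 0, 0.03, 0], [0.15, 0, 0.06, 0], [0.15, 0, 0.09, 0], [0.15, 0, 0.12, 0], [0.15, 0, 0.135, 0], [0.15, 0, 0.14, 0], [0.15, 0, 0.14, 0], [0.15, 0, 0.14, 0]]' 1.0|egrep "posi|ft_force"
python3 -m creep '[[0, 0, 0, 0], [0, 0, 0, 0], [0, 0, 0, 0], [0, 0, 0, 0], [0, 0, 0, 0], [0, 0, 0, 0], [0, 0, 0, 0], [0, 0, 0, 0], [0, 0, 0, 0], [0, 0, 0, 0], [0, 0, 0, 0], [0, 0, 0, 0]]' 0.25|egrep "posi|ft_force|grip"
python3 -m creep '[[0, 0, -0.002, 0], [0, 0, -0.005, 0], [0.003, 0.001, -0.005, 0], [0.007, 0.0025, -0.005, 0], [0.007, 0.0025, -0.005, 0], [0.007, 0.0025, -0.003, 0], [0.007, 0.0025, -0.001, 0], [0.007, 0.0025, 0.0005, 0], [0.007, 0.0025, 0.0005, 0], [0.007, 0.0025, 0.0005, 0]]' |egrep "posi|force|width"
```

```text
position: [0.4972, -0.2526, 0.1427]
ft_force: [0.0, 0.2, 0.2]
position: [0.4959, -0.2524, 0.1422]
ft_force: [-0.1, 0.7, 0.5]
grip_width: 0.328
grip_force: 30.0
position: [0.5029, -0.2548, 0.1422]
ft_force: [-1.6, 0.2, 1.4]
grip_width: 0.328
grip_force: 30.0
```

```bash
python3 -m creep '[[0, 0, 0, 0], [0, 0, 0, 0], [0, 0, 0, 0], [0, 0, 0, 0], [0, 0, 0, 0], [0, 0, 0, 0], [0, 0, 0, 0], [0, 0, 0, 0], [0, 0, 0, 0], [0, 0, 0, 0]]' 1.0|egrep "posi|force|width"
python3 -m creep '[[0, 0, -0.02, 0], [0, 0, -0.05, 0], [0, 0, -0.08, 0], [0, 0, -0.11, 0], [0, 0, -0.14, 0], [-0.03, 0, -0.14, 0], [-0.06, 0, -0.14, 0], [-0.09, 0, -0.14, 0], [-0.12, 0, -0.14, 0], [-0.15, 0, -0.14, 0], [-0.15, 0, -0.14, 0], [-0.15, 0, -0.14, 0]]'|egrep "time|posi|width"
python3 - <<'E'
from h import *
for n in("scene","top"):
    im=get_image(n);m=camera_model(n);hsv=cv2.cvtColor(im,cv2.COLOR_RGB2HSV)
    c=proj(m,[.498,-.253,.02])[0].astype(int);k=np.zeros(im.shape[:2],bool);k[c[1]-55:c[1]+55,c[0]-50:c[0]+50]=1
    mm=((hsv[...,1]<45)&(hsv[...,2]>110)&k).astype(np.uint8)
    H=cv2.convexHull(max(cv2.findContours(mm,0,2)[0],key=cv2.contourArea))
    print(n,cv2.minAreaRect(np.array([onz(m,p[0].astype(float),.022)[:2] for p in H],np.float32)))
E
```

```text
position: [0.503, -0.2549, 0.1417]
ft_force: [-0.1, 0.0, 0.3]
grip_width: 0.997
grip_force: 0.0
time: 28.02
position: [0.352, -0.2548, 0.2821]
grip_width: 1.0
scene ((0.5017367601394653, -0.25178292393684387), (0.09009815007448196, 0.09551028162240982), 89.66889190673828)
top ((0.49775078892707825, -0.2532080411911011), (0.08854866027832031, 0.0907534807920456), 0.7873497605323792)
```

The foot is upright and centred on the mat to within about 1 mm in the top view. Handing in.

```bash
python3 -c "
from plant import *
print(sign_off())"
```

```text
the job is handed in; nothing more can be done
None
```

The job is handed in: the tamper pressed the sprung plate down to its stop and held it for 3 s, roughly 5 mm off the blank's centre by my estimate, and it now stands upright within about 1 mm of the middle of the cork mat (top view), with the gripper clear and the three bystanders unmoved when I compared pictures just before a final 7 mm re-centring of the tamper.

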